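# Pin down the painting panel

## Task

Get the small painting panel ready to be worked on. Without lifting it off the work board, nudge it along between the rails until its hole drops over the locating pin and it lies flat; then use the hook, not your fingers, in the tray's finger hole to pull the tray right out, and put the hook back down on the table, clear of the drawer unit and the board. Last, take the iron weight from the tray and stand it upright on the middle of the panel, leaving the panel on its pin, the tray out and everything else where it stands.

Things in the scene. Friction and masses are not known exactly. Their poses are not given: they have to be found in the camera images.
- work_board: fixed plywood board flat on the table, 230 mm long (x), 150 wide (y), 12 thick; left or right of the robot. Origin: on the table, middle of its far end; board fills x = -230 to 0 mm, x points roughly away from the robot. Side rails along x rise 18 mm above the board, inner faces at y = +-58 mm. A panel seated on the pin has its origin near x = -110 mm
- pin (a point): foot of the fixed bullet-nosed steel locating pin on the board's upper face (x = -175 mm, y = 0, z = 12 mm in the board's frame). 14 mm in diameter, 12 mm high, tapering over its upper half to 6 mm. At the start the panel lies over it and hides it
- panel: loose dark, red-smeared painting panel, 180 mm long (x), 110 wide (y), 9 thick, 0.2 kg, between rails (3 mm play a side). Origin: centre of underside; x along the board's x. Starts 20 to 42 mm too far to the board's -x, lying on the pin, -x end raised 13 to 22 mm. Pushed slowly to the board's +x at that end it slides (under 5 N) till the hole meets the pin and the end drops flat; the pin then blocks it
- panel_hole (a point): centre, on the underside, of the panel's round through hole, 22 mm in diameter, 65 mm from the panel's centre along its -x
- drawer_unit: fixed grey low drawer unit, 175 mm deep (x), 150 wide (y), 100 high, on the other side from the board. Origin: on the table under the middle of its front face; x points away from the robot, into the unit, which fills x = 0 to 175 mm. It carries the tray
- tray (a joint): travel of the aluminium tray out of the unit along the unit's -x, in m: 0 closed, 0.13 at its stop. Drags with about 2 N plus 8 N per m/s, stays where it is left. Inner floor 17 mm above the table, 150 mm long, 110 wide, side walls up to 35 mm; front plate 10 mm thick, 126 wide, up to 86 mm above the table
- tray_hole (a point): centre, on the upper face (36 mm above the table), of the 22 mm round finger hole straight down through the steel tongue before the tray. Tongue 6 mm thick, 50 long along the unit's x (25 either side of the hole), 70 wide; 30 mm free below. Hole at unit x = -35 mm minus the travel; moves with the tray
- tray_hook: loose tray hook, 0.12 kg, standing on the table: wooden block handle 90 mm long (x), 28 wide (y), 42 high; from its +x end an 8 mm steel rod runs forward at 34 mm height and at x = 105 mm bends straight down. Origin: centre of handle's underside. Held level with the underside 17 mm above the table, its end reaches 11 mm below the tray's tongue and the rod clears the tongue by 11 mm
- hook_tip (a point): lowest point of the hook's down-turned end, 105 mm from the handle's centre along +x, 2 mm above the level of the handle's underside; the end is 8 mm thick and hangs 28 mm below the rod
- weight: loose dark iron weight, 0.6 kg, standing in the tray, 55 to 70 mm behind the front of the closed unit: base 70 mm long (x), 46 wide (y), 20 high, with a grip rib on top 56 long (x), 16 thick (y), up to 50 mm height. Origin: centre of its underside. x within 0.2 rad of the unit's. It rides out with the tray and can then be taken by the rib from above
- bottle_a: white plastic paint-medium bottle with black cap, 48 mm across, 120 mm tall; bystander, origin at the centre of its underside
- bottle_b: second bottle like bottle_a; bystander
- can_big: white paint can, 106 mm across, 115 mm tall; bystander, origin at the centre of its underside
- can_small: low red paint can, 90 mm across, 75 mm tall; bystander, origin at the centre of its underside
- tape_roll: roll of tape, 90 mm across, 22 mm high, lying on top of the drawer unit; bystander
- palette_knife: spatula-like palette knife 200 mm long lying on the table at the side; bystander
- brush_pot: clear pot of brushes, 84 mm across, 100 mm tall (the brushes reach about 200 mm), at the side; bystander
There are look-alikes about, which are no part of the job. What is meant by the panel is not purple or yellow, and is the larger of those in its own colour.

How it is judged:
On the way, in this order (a step that is already met when the one before it is completed fails the run):
1. the panel's hole has dropped over the pin, the panel lies flat on the board, let go (horizontal distance between panel_hole and pin below 0.007 m and angle between panel's own z axis and vertical below 0.03 rad and z of panel in the frame of work_board below 0.016 m and contact force between the fingers and panel below 0.1 N), for 0.3 s.
2. the tray is being drawn out by the hook in its hole (value of joint tray above 0.04 m and contact force between tray_hook and drawer_unit above 0.3 N).
3. the tray is out to within 20 mm of its stop (value of joint tray above 0.11 m), for 0.1 s.
4. the hook stands or lies on the table again, released, clear of tray, unit and board (height (world z) of tray_hook below 0.03 m and contact force between the fingers and tray_hook below 0.1 N and contact force between tray_hook and drawer_unit below 0.1 N and contact force between tray_hook and work_board below 0.1 N and linear speed of tray_hook below 0.02 m/s), for 0.2 s.
5. the weight stands on the middle of the panel, let go (x of weight in the frame of panel between -0.025 and 0.025 m and y of weight in the frame of panel between -0.025 and 0.025 m and z of weight in the frame of panel between 0.004 and 0.014 m and angle between weight's own z axis and vertical below 0.06 rad and linear speed of each of weight, panel below 0.02 m/s and contact force between the fingers and weight below 0.1 N), for 0.2 s.
At the end, for the whole second after the job is handed in: Hole within 7 mm of the pin in plan; panel flat (0.03 rad), under 4 mm above the board. Tray out 110 mm or more. Hook on the table, released, touching neither unit nor board. Weight upright (0.06 rad) on the panel, within 25 mm of its centre in its x and y. All at rest (all of step 4 and horizontal distance between panel_hole and pin below 0.007 m and angle between panel's own z axis and vertical below 0.03 rad and z of panel in the frame of work_board below 0.016 m and value of joint tray above 0.11 m and x of weight in the frame of panel between -0.025 and 0.025 m and y of weight in the frame of panel between -0.025 and 0.025 m and z of weight in the frame of panel between 0.004 and 0.014 m and angle between weight's own z axis and vertical below 0.06 rad and linear speed of each of weight, panel below 0.02 m/s).
It fails at once if the panel is lifted off the board (underside centre more than 50 mm above the board's foot) (z of panel in the frame of work_board above 0.05 m).
It fails at once if the fingers push or pull the tray or unit before the tray is out (contact force between the fingers and drawer_unit above 1 N and value of joint tray below 0.11 m).
It fails at once if a bystander is moved more than 30 mm (distance of any of bottle_a, bottle_b, can_big, can_small, tape_roll, palette_knife, brush_pot from where it was at the start of the episode above 0.03 m).
It also fails if it takes over 72 s, if anything falls off the work surface, if the arm or the gripper's body presses on something with over 40 N, if the wrist force passes 120 N, or if a joint passes its speed limit or range.

## Robot

A 7-joint arm with a two-finger parallel gripper is mounted at the origin on the work surface. World frame = base frame: x ahead of the robot, y to its left, z up, the work surface at z = 0. Lengths are in m, angles in rad, forces in N, time in s.
With the tool pointing down it reaches from about 0.425 to 0.875 m from the base axis. Payload 8.4 kg.
Tool frame: the origin (TCP) lies on the centre line of the jaws, within the pads' length; the fingertips stand arm.tip_extent ahead of it and the grasp point (between the pads) lies 8 mm behind it (arm.tip_extent is the distance from the TCP to the fingertips, in m); z points along the fingers, y is the line along which they close (so a half turn about z gives the same grasp; the last joint's range is limited). The gripper opens to 87 mm and grips with 3 to 60 N. Pads are 19 mm wide; open, the fingers measure 117 mm over their backs; the gripper's body (75 mm by 190 mm) begins 51 mm behind the grasp point.
Start: joints at [1.237, 0.333, 0.04, 1.465, -0.013, 1.343, -0.059], TCP at [0.151, -0.632, 0.234] pointing down, gripper open.
Joint ranges: [-2.58, 2.58], [-0.38, 2.09], [-1.3, 1.39], [0.25, 2.4], [-1.5, 4.64], [0.08, 2.09], [-2.65, 2.65]. Speed limits (rad/s): [2.22, 2.22, 2.79, 2.79, 3.14, 3.14, 3.14].

## Interface

Orientations are given as a unit quaternion [w, x, y, z].
In Python, from rig import arm, capture, get_calibration gives the robot as it stands. The module is installed in compiled form; this text tells all that it offers.
- The arm moves only by the shell command python3 -m pendant 'ROWS'. ROWS is JSON, a list of rows, each a list of 3 entries, a list of its own where there are three numbers: the shift along the tool's x, y, z in mm, then the turn, a rotation vector about the tool's x, y, z in rad, then the gripper's target within -1 to 1 (fully open at 1, half-way at 0, shut at -1). A call has 1 to 8 rows; each row shifts and turns the commanded pose from where the row before left it, along the tool's axes as they then stand; what a row does not reach is not made up. A row lasts 1/12 s, in which the tool goes at most 41.7 mm and 7.16 degrees, less where a joint would pass 70% of its speed; a pose out of reach is approached as far as the arm can. A call with a gripper value outside its range is refused whole. The fingers move at their own pace and stop on an object; the grip force is fixed at half the most. Time passes only in rows, so rows that do not move let the fingers close. It gives the time, the measured TCP pose, the force, the opening and the grip force at its end, in the units of the state.
- arm.get_state(): the state, without advancing time (a new reading comes with each control period).
- capture(name): name is "scene" or "side" or "wrist"; returns the picture (480x640x3 uint8, red, green, blue); there is no depth.
- get_calibration(name): a dict with "mtx" (3x3 intrinsics, pixels), "R" (3x3) and "t" (3): a world point X has camera coordinates R X + t; the wrist camera has in their place "T_tool_cam" (4x4, takes a point from camera to tool coordinates, whose origin is the TCP and whose axes are the flange's). Camera axes: x right, y down, z forward; pixel columns grow to the right and rows downward; lengths in m; the calibration is good to about 2 mm. A picture is of the moment at which its call begins: read the wrist's pose just before it. get_calibration takes no time and is no camera call.
- arm.close_job(): hands the job in; it is judged then, once.
The state is a dict: "time": time; "joint_pos": joint angles; "dq": joint speeds; "effort": joint torques, N m; "eef_pos": TCP position; "ee_rot": TCP orientation; "contact_force": force on the tool from outside, world axes, zero at the start; "wrist_torque": the same for the moment, N m; "gripper_width": opening from 0.0 (shut) to 1.0 (fully open); "gripper_force": force on a finger pad.
Only numpy, scipy, OpenCV 4.12 (cv2) and the standard library are available. Lean on these libraries where they do the work, as an engineer would, in place of code of your own. Each camera call takes 0.05 s, during which the arm holds its last target. There are 200 camera calls.

## Working session

There is one attempt and no reset: what is moved stays moved. The work goes in short steps, Python scripts to look and compute and a shell command to move; the robot and the scene stay as the last step left them, time stands still between calls to the robot, and variables do not carry over. Pictures are saved under pics/ and viewed, at most 10 in all, crops included, and the job is handed in when it is done.

```bash
mkdir -p pics; cat > h.py <<'E'
import numpy as np, cv2
from rig import arm, capture, get_calibration
from scipy.spatial.transform import Rotation as Ro
def save(n,im): cv2.imwrite('pics/'+n,im[:,:,::-1])
def cam(name):
    c=get_calibration(name); K=np.array(c['mtx'])
    if name!='wrist': R=np.array(c['R']);t=np.array(c['t'])
    else:
        s=arm.get_state(); q=s['ee_rot']; T=np.eye(4); T[:3,:3]=Ro.from_quat([q[1],q[2],q[3],q[0]]).as_matrix(); T[:3,3]=s['eef_pos']
        W=np.linalg.inv(T@np.array(c['T_tool_cam'])); R=W[:3,:3];t=W[:3,3]
    return K,R,t
def onz(C,uv,z):
    K,R,t=C; o=-R.T@t; d=R.T@np.linalg.solve(K,[uv[0],uv[1],1]); return o+d*(z-o[2])/d[2]
def proj(C,X):
    K,R,t=C; p=K@(R@np.array(X)+t); return p[:2]/p[2]
E
python3 - <<'E'
from h import *
s=arm.get_state(); print(s['time'],s['eef_pos'],s['ee_rot'],arm.tip_extent,s['contact_force'])
for n in('scene','side'):
    C=cam(n); print(n,-C[1].T@C[2],C[0][0,0]); save(n+'0.png',capture(n))
save('wrist0.png',capture('wrist'));print(get_calibration('wrist'))
E
```

```text
0.0 [ 0.15108916 -0.63170216  0.23265083] [-8.24237918e-04  9.93115136e-01  1.17139330e-01 -1.55424989e-04] 0.011 [ 0.76498367 -0.078644   -0.41470294]
scene [ 1.6007329  -0.588519    1.34962887] 575.0897082783912
side [0.12147599 1.58025839 1.03049018] 621.8720137526226
{'mtx': array([[372.24851342,   0.        , 321.61337306],
       [  0.        , 372.24851342, 233.65354569],
       [  0.        ,   0.        ,   1.        ]]), 'T_tool_cam': array([[-6.33384940e-05, -9.62911451e-01, -2.69817593e-01,
         7.44643143e-02],
       [ 9.99999488e-01, -3.33534076e-04,  9.55554145e-04,
        -3.78049691e-04],
       [-1.01010739e-03, -2.69817394e-01,  9.62910979e-01,
        -1.51688754e-01],
       [ 0.00000000e+00,  0.00000000e+00,  0.00000000e+00,
         1.00000000e+00]])}
```

View pics/scene0.png

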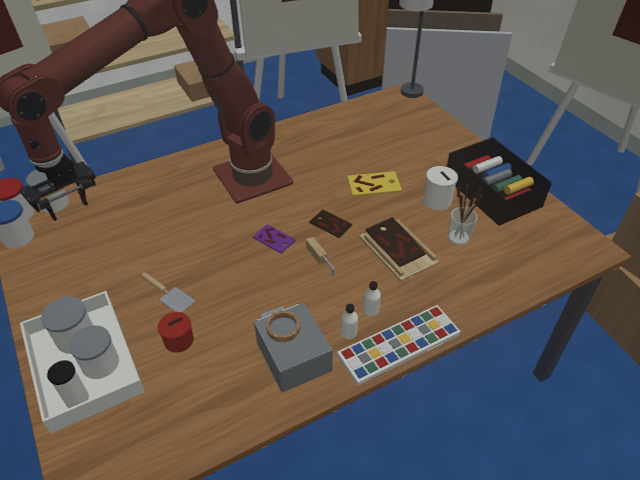

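View pics/side0.png

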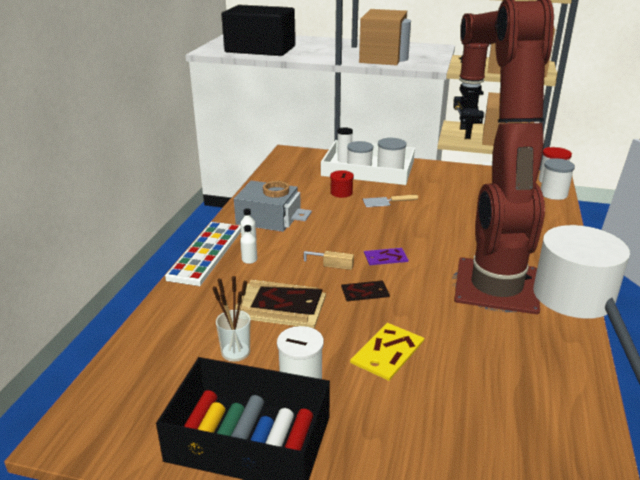

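Scene view: the board with a dark panel is at (400,247), a small dark look-alike at (330,222), purple at (273,238), yellow at (374,183), hook at (320,252), unit at (292,345) with its tray towards the robot, and bottles at (349,321) and (372,298). Candidates for the panel are the dark one at (400,247) and the smaller dark one at (330,222). The former fits: it is larger in that colour and lies between the rails. I'll confirm this in an enlarged crop.

```bash
python3 - <<'E'
import cv2,numpy as np
a=cv2.imread('pics/scene0.png')[200:390,245:445]; b=cv2.imread('pics/side0.png')[170:330,230:400]
def up(im,s,x0,y0):
    o=cv2.resize(im,None,fx=s,fy=s,interpolation=cv2.INTER_CUBIC)
    o=cv2.convertScaleAbs(o,alpha=1.5)
    for k in range(0,im.shape[1],20): cv2.putText(o,str(x0+k),(int(k*s),8),0,.3,(255,255,0));cv2.line(o,(int(k*s),10),(int(k*s),15),(255,255,0))
    for k in range(0,im.shape[0],20): cv2.putText(o,str(y0+k),(0,int(k*s)),0,.3,(255,255,0))
    return o
A=up(a,2.1,245,200);B=up(b,2.2,230,170)
o=np.zeros((max(A.shape[0],B.shape[0]),A.shape[1]+B.shape[1],3),np.uint8);o[:A.shape[0],:A.shape[1]]=A;o[:B.shape[0],A.shape[1]:]=B
print(o.shape);cv2.imwrite('pics/crop1.png',o)
E
```

```text
(399, 794, 3)
```

View pics/crop1.png

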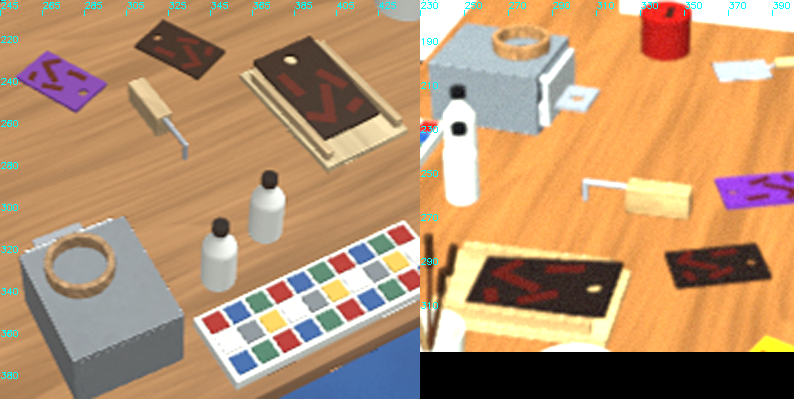

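The crop confirms it: the board's panel is the larger of the dark ones, lies between the rails and shows its hole at the robot end. Next I turn the corner pixels into positions.

```bash
python3 - <<'E'
from h import *
S=cam('scene');D=cam('side')
s=lambda x,y,z:np.round(onz(S,(x/2.1+245,y/2.1+200),z)*1000)[:2]
d=lambda x,y,z:np.round(onz(D,((x-420)/2.2+230,y/2.2+170),z)*1000)[:2]
print('board far corners',s(330,167,0),s(405,125,.0))
print('rail near end top',s(241,75,.03),d(630,265,.03),d(600,342,.03))
print('panel corners far', s(325,138,.021),s(385,108,.021),'near',s(255,48,.04),s(310,37,.04),'hole',s(291,60,.036),d(594,289,.036))
print('unit',s(22,260,.1),s(125,217,.1),s(183,318,.1),s(80,360,.1))
print('tongue',s(35,240,.036),s(78,226,.036),'side',d(577,97,.036))
print('hook tip',s(185,158,.002),d(585,199,.002),'bend',s(184,146,.034),'handle top',[s(*p,.042) for p in((128,84),(143,78),(172,112),(157,123))],d(629,182,.042),d(692,190,.042))
print('rod root',s(166,117,.034),d(627,184,.034))
print('bottle',s(218,287,0),s(266,238,0))
E
```

```text
board far corners [691. 198.] [676. 346.]
rail near end top [488. 167.] [467. 192.] [462. 353.]
panel corners far [655. 211.] [647. 326.] near [455. 212.] [476. 302.] hole [502. 250.] [495. 261.]
unit [ 699. -295.] [ 701. -147.] [ 875. -158.] [ 868. -295.]
tongue [ 631. -251.] [ 637. -188.] side [ 655. -217.]
hook tip [574.  18.] [577.  13.] bend [577.  14.] handle top [array([431.,  -2.]), array([431.,  25.]), array([515.,  28.]), array([524.,  -2.])] [512.  16.] [424.  15.]
rod root [513.  19.] [517.   9.]
bottle [797. -57.] [757.  44.]
```

Board far-end middle is about (683,272) with yaw about 0.09. The pin is near (509,255), the unit front about (700,-221), the hook handle about (474,13) and its tip (576,15). I'll turn to yaw 0 and travel via the unit to the board.

```bash
python3 -m pendant '[[[0,0,0],[0,0,0.118],0],[[0,0,0],[0,0,0.117],-1],[[26,-26,0],[0,0,0],-1],[[26,-26,0],[0,0,0],-1],[[26,-26,0],[0,0,0],-1],[[26,-26,0],[0,0,0],-1],[[26,-26,0],[0,0,0],-1],[[26,-26,0],[0,0,0],-1]]'
python3 -m pendant '[[[26,-26,0],[0,0,0],-1],[[26,-26,0],[0,0,0],-1],[[26,-26,0],[0,0,0],-1],[[26,-26,0],[0,0,0],-1],[[26,-26,0],[0,0,0],-1],[[26,-26,0],[0,0,0],-1],[[26,-26,0],[0,0,0],-1],[[26,-26,0],[0,0,0],-1]]'
```

```text
time: 0.82
eef_pos: [0.3081, -0.4746, 0.2334]
ee_rot: [-0.0, 1.0, -0.0, -0.0]
contact_force: [0.6, -1.3, -0.1]
gripper_width: 0.48
gripper_force: 0.0
time: 1.48
eef_pos: [0.5162, -0.2667, 0.2335]
ee_rot: [-0.0, 1.0, -0.0, -0.0]
contact_force: [1.3, -1.2, -0.3]
gripper_width: 0.008
gripper_force: 0.0
```

```bash
cat > snap.py <<'E'
import sys,pickle
from h import *
n=sys.argv[1]; C=cam('wrist'); im=capture('wrist'); save(n+'.png',im); pickle.dump(C,open('pics/'+n+'.pkl','wb'))
E
python3 snap.py w_unit; python3 -m pendant '[[[-5,-38,0],[0,0,0],-1],[[-5,-38,0],[0,0,0],-1],[[-5,-38,0],[0,0,0],-1],[[-5,-38,0],[0,0,0],-1],[[-5,-38,0],[0,0,0],-1],[[-5,-38,0],[0,0,0],-1],[[-5,-38,0],[0,0,0],-1],[[0,0,0],[0,0,0],-1]]'; python3 snap.py w_hook
python3 -m pendant '[[[-2,-36,0],[0,0,0],-1],[[-2,-36,0],[0,0,0],-1],[[-2,-36,0],[0,0,0],-1],[[-2,-36,0],[0,0,0],-1],[[-2,-36,0],[0,0,0],-1],[[-2,-36,0],[0,0,0],-1],[[-2,-36,0],[0,0,0],-1],[[0,0,0],[0,0,0],-1]]'; python3 snap.py w_board
python3 - <<'E'
import cv2,numpy as np
I=[cv2.resize(cv2.convertScaleAbs(cv2.imread(f'pics/w_{n}.png'),alpha=1.4),(400,300),interpolation=cv2.INTER_AREA) for n in('unit','hook','board')]
cv2.imwrite('pics/m1.png',np.vstack([np.hstack(I[:2]),np.hstack([I[2],I[2]*0])]))
E
```

```text
time: 2.2
eef_pos: [0.4792, 0.0057, 0.234]
ee_rot: [-0.001, 1.0, 0.005, 0.0]
contact_force: [0.8, 1.2, 1.0]
gripper_width: 0.004
gripper_force: 0.0
time: 2.92
eef_pos: [0.4648, 0.2561, 0.2337]
ee_rot: [-0.002, 1.0, 0.003, -0.0]
contact_force: [-0.8, 0.4, 0.9]
gripper_width: 0.005
gripper_force: 0.0
```

View pics/m1.png

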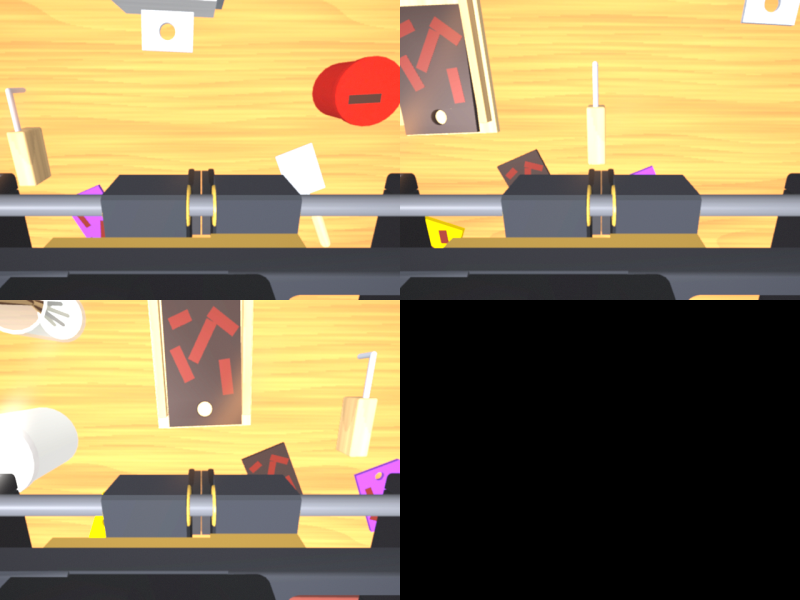

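Montage (half scale): tongue hole at (167,31) in the unit view; hook handle at about (195,135) with its bend at (195,62) in the hook view; panel near edge at row 126, its hole at (205,109) and rails at columns 158–170 and 242–251 in the board view.

```bash
python3 - <<'E'
from h import *; import pickle
L=lambda n:(cv2.imread(f'pics/w_{n}.png'),pickle.load(open(f'pics/w_{n}.pkl','rb')))
def p(C,u,v,z): return np.round(onz(C,(u,v),z)*1000,1)[:2]
# tongue
im,C=L('unit'); hsv=cv2.cvtColor(im,cv2.COLOR_BGR2HSV)
m=((hsv[:,:,1]>70)).astype(np.uint8); r=m[36:90,300:366]
n,l,st,ce=cv2.connectedComponentsWithStats(r); print('tongue comps',[(st[i].tolist(),(ce[i]+[300,36]).round(1).tolist()) for i in range(1,n) if st[i][4]>100])
b=l[26,34]; print('hole',p(C,*(ce[b]+[300,36]),.034))
g=(hsv[:,:,1]<60).astype(np.uint8); n,l,st,ce=cv2.connectedComponentsWithStats(g); k=l[70,300]; print('tongue',st[k])
print('edge pts',p(C,284,103,.036),p(C,386,103,.036))
# hook handle
im,C=L('hook'); hsv=cv2.cvtColor(im,cv2.COLOR_BGR2HSV); print('handle hsv',hsv[260,390],'table',hsv[230,480],'rod',hsv[160,389])
for v in(225,260,300): print(v,[int(x) for x in hsv[v,364:420:3,1]])
for v in(130,160,190): print(v,[int(x) for x in hsv[v,374:404:2,1]])
print('col389 s',[int(x) for x in hsv[110:230:4,389,1]])
print('handle top corners',[p(C,*q,.042) for q in((374,212),(406,212),(376,327),(408,327))],'bend',p(C,389,124,.038))
# board
im,C=L('board'); hsv=cv2.cvtColor(im,cv2.COLOR_BGR2HSV)
m=(hsv[:,:,2]<140).astype(np.uint8); m[290:]=0; n,l,st,ce=cv2.connectedComponentsWithStats(m); k=l[235,360]; print('panel comp',st[k])
ys,xs=np.where(l==k); 
for v in (10,60,120,180,230): q=xs[ys==v]; print(v,q.min(),q.max(), p(C,q.min(),v,.035),p(C,q.max(),v,.035))
print('near edge v at cols',[(c,ys[xs==c].max()) for c in(340,380,440,470)])
print('hole',p(C,410,218,.035),'near edge z35',p(C,410,252,.035), 'rail near tops',p(C,317,253,.03),p(C,502,248,.03))
E
```

```text
tongue comps [([0, 0, 66, 54, 3123], [336.5, 63.0])]
hole [ 646.  -279.5]
tongue [ 179    0  179   84 8177]
edge pts [ 613.1 -233.2] [ 613.  -323.7]
handle hsv [ 16 153 234] table [ 16 154 229] rod [ 15 153 225]
225 [149, 149, 151, 150, 150, 152, 150, 150, 151, 153, 151, 151, 151, 151, 151, 151, 151, 153, 152]
260 [150, 150, 149, 150, 151, 150, 153, 151, 153, 151, 152, 151, 151, 151, 152, 152, 153, 152, 152]
300 [15, 29, 25, 25, 25, 34, 29, 20, 25, 29, 29, 30, 30, 34, 25, 25, 26, 29, 25]
130 [151, 151, 151, 152, 150, 153, 153, 152, 152, 151, 152, 154, 154, 153, 153]
160 [152, 152, 152, 153, 153, 153, 153, 152, 154, 153, 154, 154, 151, 153, 153]
190 [152, 151, 152, 152, 152, 151, 151, 152, 150, 152, 151, 152, 152, 153, 153]
col389 s [154, 151, 150, 150, 152, 152, 151, 151, 150, 152, 151, 155, 153, 153, 153, 151, 152, 153, 152, 152, 151, 151, 153, 153, 151, 153, 153, 155, 150, 153]
handle top corners [array([479.2, -43.2]), array([479.4, -73.4]), array([358.1, -50.9]), array([358.4, -83.9])] bend [558.9 -53.4]
panel comp [     0      0    640    480 281108]
10 0 639 [633.7 527.7] [636.8  -6.8]
60 0 639 [595.2 536.4] [598.5 -15.9]
120 0 639 [545.4 547.7] [549.1 -27.6]
180 0 639 [491.2 560. ] [495.4 -40.3]
230 0 639 [442.4 571.1] [446.9 -51.7]
near edge v at cols [(340, np.int64(479)), (380, np.int64(479)), (440, np.int64(479)), (470, np.int64(479))]
hole [457.3 171.6] near edge z35 [422.8 169.2] rail near tops [419.3 261.3] [426.   76.2]
```

The montage scale is 1.6, not 2, so I redo this with corrected pixels.

```bash
python3 - <<'E'
from h import *; import pickle
L=lambda n:(cv2.imread(f'pics/w_{n}.png'),pickle.load(open(f'pics/w_{n}.pkl','rb')))
def p(C,u,v,z): return np.round(onz(C,(u,v),z)*1000,1)[:2]
im,C=L('unit'); hsv=cv2.cvtColor(im,cv2.COLOR_BGR2HSV)
m=(hsv[:,:,1]<60).astype(np.uint8); r=1-m[20:80,232:304]
n,l,st,ce=cv2.connectedComponentsWithStats(r); k=l[30,35]; print('hole comp',st[k],ce[k]+[232,20],p(C,*(ce[k]+[232,20]),.034))
print('tongue near corners',p(C,141*1.6,51*1.6,.036),p(C,193*1.6,53*1.6,.036),'far',p(C,141*1.6,10*1.6,.036),p(C,193*1.6,12*1.6,.036))
im,C=L('hook'); g=im.astype(int)
print('row214 B',g[214,295:335:2,0].tolist()); print('row 130 B',g[130,300:325,0].tolist()); print('col313 B rows90-110',g[90:112,312,0].tolist()); print('rows 160-180',g[160:180,306,0].tolist(),'255-268',g[252:270,312,0].tolist())
print('handle top',[p(C,x*1.6,y*1.6,.042) for x,y in((187,106),(204,106),(187,163),(204,163))],'bend top',p(C,194.7*1.6,62*1.6,.038))
im,C=L('board'); v=im.max(2)
m=(v<115).astype(np.uint8); m[215:]=0; n,l,st,ce=cv2.connectedComponentsWithStats(m); k=l[100,290] or l[150,380]; print('panel comp',st[k]); ys,xs=np.where(l==k)
for r in (10,60,120,180,195): q=xs[ys==r]; print(r,q.min(),q.max(), p(C,q.min(),r,.03),p(C,q.max(),r,.03))
print('near edge',[(c,ys[xs==c].max(),p(C,c,ys[xs==c].max(),.035)) for c in(280,300,360,380)])
print('hole',p(C,205*1.6,109*1.6,.035),'rails near',p(C,158*1.6,127*1.6,.03),p(C,251*1.6,124*1.6,.03))
E
```

```text
hole comp [ 24  18  25  27 524] [267.7519084   50.57824427] [ 655.9 -220.2]
tongue near corners [ 630.8 -182.7] [ 628.1 -255.4] far [ 681.9 -186.3] [ 679.5 -255.9]
row214 B [92, 92, 122, 169, 170, 169, 168, 167, 167, 168, 168, 164, 163, 162, 158, 154, 121, 93, 94, 93]
row 130 B [93, 93, 92, 92, 92, 90, 90, 113, 178, 226, 235, 239, 237, 229, 216, 189, 151, 110, 94, 93, 93, 94, 93, 93, 94]
col313 B rows90-110 [93, 92, 91, 91, 90, 90, 91, 127, 193, 222, 230, 234, 235, 235, 235, 235, 235, 235, 236, 236, 236, 236]
rows 160-180 [89, 89, 90, 90, 91, 92, 92, 87, 85, 89, 94, 109, 134, 149, 156, 160, 160, 160, 160, 159] 255-268 [164, 164, 164, 163, 164, 164, 164, 164, 163, 162, 158, 125, 101, 99, 99, 98, 98, 99]
handle top [array([518.1,  27.1]), array([518.4,   2.2]), array([429.7,  27.7]), array([429.9,   1.1])] bend top [579.3  16.1]
panel comp [     0      0    640    480 290913]
10 0 639 [635.1 531.6] [638.2 -10.6]
60 0 639 [596.  540.4] [599.4 -19.8]
120 0 639 [545.5 551.9] [549.3 -31.6]
180 0 639 [490.6 564.4] [494.8 -44.5]
195 0 639 [476.1 567.7] [480.4 -47.9]
near edge [(280, np.int64(479), array([134.9, 304.7])), (300, np.int64(479), array([135.2, 280.7])), (360, np.int64(479), array([135.9, 208.8])), (380, np.int64(479), array([136.1, 184.9]))]
hole [498.6 251.2] rails near [469.8 323.8] [475.5 179.9]
```

```bash
python3 - <<'E'
from h import *; import pickle
C=pickle.load(open('pics/w_hook.pkl','rb')); B=pickle.load(open('pics/w_board.pkl','rb'))
p=lambda C,u,v,z:np.round(onz(C,(u*1.6,v*1.6),z)*1000,1)[:2]
print('rail R outer/top from hookview',p(C,80,0,.03),p(C,97,131,.03))
print('rail L outer',p(B,149,0,.03),p(B,158,127,.03),'R outer',p(B,253,0,.03),p(B,251,124,.03))
print('panel L',p(B,161,1,.024),p(B,167,126,.036),'R',p(B,242,1,.024),p(B,242,124,.036))
im=cv2.imread('pics/w_board.png'); print(im.max(2)[150:215:2,330].tolist(), im.max(2)[150:215:2,300].tolist())
E
```

```text
rail R outer/top from hookview [657.5 171.4] [476.9 168.5]
rail L outer [643.7 328.4] [469.8 323.8] R outer [644.5 188.1] [475.5 179.9]
panel L [644.4 313.2] [472.6 308.8] R [645.  201.9] [476.5 194.8]
[98, 98, 99, 99, 99, 98, 146, 249, 247, 247, 247, 247, 247, 247, 247, 247, 247, 250, 134, 107, 109, 111, 111, 111, 112, 151, 243, 238, 235, 227, 231, 234, 234] [100, 100, 101, 103, 101, 101, 99, 99, 100, 101, 101, 100, 100, 99, 99, 98, 99, 100, 99, 99, 100, 101, 100, 99, 101, 99, 220, 242, 229, 233, 235, 235, 236]
```

```bash
python3 -m pendant '[[[-20,2,0],[0,0,-0.035],-1],[[-20,2,30],[0,0,0],-1],[[0,0,35],[0,0,0],-1],[[0,0,35],[0,0,0],-1],[[0,0,35],[0,0,0],-1],[[0,0,35],[0,0,0],-1],[[0,0,30],[0,0,0],-1],[[0,0,7],[0,0,0],-1]]'
python3 -m pendant '[[[0,0,0],[0,0,0],-1],[[5,0,0],[0,0,0],-1],[[5,0,0],[0,0,0],-1],[[4,0,0],[0,0,0],-1],[[4,0,0],[0,0,0],-1],[[4,0,0],[0,0,0],-1]]'
```

```text
time: 3.63
eef_pos: [0.4245, 0.2415, 0.0221]
ee_rot: [0.002, 1.0, 0.016, -0.003]
contact_force: [-1.0, -1.7, -0.4]
gripper_width: 0.004
gripper_force: 0.0
time: 4.13
eef_pos: [0.4498, 0.246, 0.0276]
ee_rot: [-0.0, 1.0, 0.017, 0.001]
contact_force: [0.2, 0.6, 0.2]
gripper_width: 0.006
gripper_force: 0.0
```

```bash
python3 -m pendant '[[[3,-3,0],[0,0,0],-1],[[3,-3,0],[0,0,0],-1],[[3,0,0],[0,0,0],-1],[[3,0,0],[0,0,0],-1],[[3,0,0],[0,0,0],-1],[[2,0,0],[0,0,0],-1],[[2,0,0],[0,0,0],-1],[[2,0,0],[0,0,0],-1]]'
python3 -m pendant '[[[2,0,0],[0,0,0],-1],[[2,0,0],[0,0,0],-1],[[2,0,0],[0,0,0],-1],[[2,0,0],[0,0,0],-1]]'
```

```text
time: 4.8
eef_pos: [0.4692, 0.2525, 0.0264]
ee_rot: [0.0, 1.0, 0.017, -0.0]
contact_force: [-1.2, 0.2, -0.4]
gripper_width: 0.007
gripper_force: 0.5
time: 5.13
eef_pos: [0.4774, 0.2529, 0.0266]
ee_rot: [-0.0, 1.0, 0.017, -0.0]
contact_force: [-0.7, -0.5, -1.0]
gripper_width: 0.004
gripper_force: 0.4
```

```bash
python3 -m pendant '[[[2,0,0],[0,0,0],-1],[[2,0,0],[0,0,0],-1],[[2,0,0],[0,0,0],-1]]';python3 -m pendant '[[[2,0,0],[0,0,0],-1],[[2,0,0],[0,0,0],-1]]'
```

```text
time: 5.38
eef_pos: [0.4835, 0.2531, 0.0267]
ee_rot: [-0.0, 1.0, 0.017, 0.0]
contact_force: [-2.0, -0.2, 1.0]
gripper_width: 0.003
gripper_force: 1.0
time: 5.55
eef_pos: [0.4872, 0.2533, 0.0266]
ee_rot: [0.0, 1.0, 0.017, -0.0]
contact_force: [-2.6, 0.6, 1.7]
gripper_width: -0.0
gripper_force: 1.0
```

```bash
for i in 1; do python3 -m pendant '[[[2,0,0],[0,0,0],-1],[[2,0,0],[0,0,0],-1]]' | grep -E 'eef|contact'; done; python3 -m pendant '[[[2,0,0],[0,0,0],-1],[[1,0,0],[0,0,0],-1]]'| grep -E 'eef|contact'; python3 - <<'E'
from h import *
im=capture('side'); save('s1.png',cv2.resize(im[265:345,220:350],None,fx=4,fy=4)); 
E
```

```text
eef_pos: [0.4901, 0.2534, 0.0264]
contact_force: [-12.4, -0.9, 8.1]
eef_pos: [0.4904, 0.2535, 0.026]
contact_force: [-19.5, -2.7, 14.4]
```

View pics/s1.png

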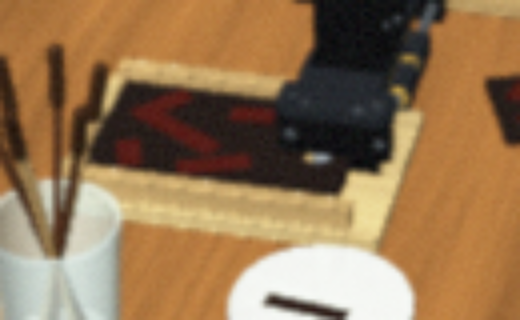

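Force rose to 19 N at x 490, and the side view shows bare board behind the panel: it looks seated. I back off and check.

```bash
python3 -m pendant '[[[-6,0,0],[0,0,0],-1],[[-10,0,0],[0,0,0],-1],[[-14,0,-5],[0,0,0],-1],[[0,0,-30],[0,0,0],-1],[[0,0,-38],[0,0,0],-1],[[0,0,-38],[0,0,0],-1],[[0,0,-38],[0,0,0.035],0.4],[[0,0,0],[0,0,0],0.4]]'; python3 snap.py w_b2
python3 - <<'E'
from h import *; import pickle
im=cv2.imread('pics/w_b2.png'); C=pickle.load(open('pics/w_b2.pkl','rb'))
c=np.array([proj(C,[x,y,.021]) for x,y in((.49,.19),(.49,.32),(.57,.19),(.57,.32))]); a=c.min(0).astype(int)-15;b=c.max(0).astype(int)+15;a=np.maximum(a,0);print(a,b)
save('b2c.png',cv2.resize(im[a[1]:b[1],a[0]:b[0],::-1],None,fx=3,fy=3)[:600,:800])
E
```

```text
time: 6.6
eef_pos: [0.4672, 0.2546, 0.1831]
ee_rot: [-0.002, 1.0, -0.001, 0.005]
contact_force: [0.6, 1.2, 0.8]
gripper_width: 0.085
gripper_force: 0.0
[225  79] [418 209]
```

View pics/b2c.png

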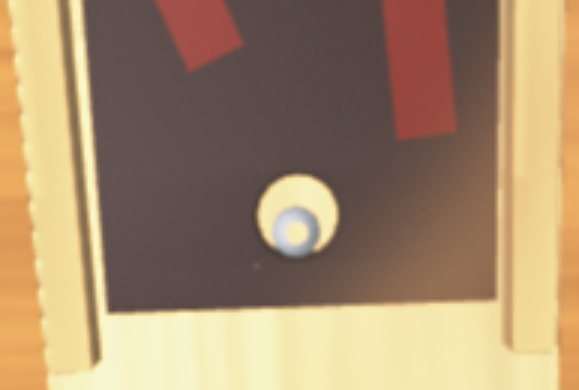

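The pin shows inside the hole at crop (297,230), with bare board beyond the panel's near edge (row ~305): it is seated, with the pin resting against the hole's near side. Now on to the hook.

```bash
python3 - <<'E'
from h import *; import pickle
C=pickle.load(open('pics/w_b2.pkl','rb')); p=lambda u,v,z:onz(C,(225+u/3,79+v/3),z)[:2]*1000
L=p(108,312,.021);R=p(497,300,.021);m=(L+R)/2;d=(L-R)/np.linalg.norm(L-R);x=np.array([d[1],-d[0]])
print(L,R,np.linalg.norm(L-R),'yaw',np.arctan2(x[1],x[0]),'centre',m+90*x,'hole',p(297,215,.021),'via hole',p(297,215,.021)+65*x,'pin top',p(297,232,.024))
E
python3 -m pendant '[[[1,34,0],[0,0,0],0.3],[[1,34,0],[0,0,0],0.3],[[1,34,0],[0,0,0],0.3],[[1,34,0],[0,0,0],0.3],[[1,34,0],[0,0,0],0.3],[[1,34,0],[0,0,0],0.3],[[1,34,0],[0,0,0],0.3],[[0,0,0],[0,0,-0.01],0.3]]'; python3 snap.py w_h2
python3 - <<'E'
from h import *; import pickle
im=cv2.imread('pics/w_h2.png').astype(int); C=pickle.load(open('pics/w_h2.pkl','rb'))
m=(im[:,:,0]>112).astype(np.uint8); c=proj(C,[.50,.0145,.042]).astype(int); n,l,st,ce=cv2.connectedComponentsWithStats(m); k=l[c[1],c[0]]; print(c,st[k])
ys,xs=np.where(l==k)
for r in range(st[k][1],st[k][1]+st[k][3],12): q=xs[ys==r]; print(r,q.min(),q.max(),onz(C,((q.min()+q.max())/2,r),.04)[:2]*1000)
E
```

```text
[499.81095361 306.62097844] [502.97798046 197.31630664] 109.35054337227199 yaw 0.028966200552558774 centre [591.35671284 254.57523604] hole [526.38253748 253.39398835] via hole [591.35527056 255.27652811] pin top [521.96721964 253.40518753]
time: 7.32
eef_pos: [0.4706, 0.007, 0.1745]
ee_rot: [0.001, 1.0, 0.001, -0.001]
contact_force: [0.6, -0.5, -0.5]
gripper_width: 0.633
gripper_force: 0.0
[311 190] [ 294   78   37  201 4778]
78 307 312 [580.1454825   15.67445055]
90 304 315 [572.11339019  15.73543378]
102 304 315 [563.94886767  15.79742248]
114 305 315 [555.64910363  15.49443965]
126 305 315 [547.20966946  15.55544779]
138 305 316 [538.62798322  15.24529493]
150 306 316 [529.89990117  14.92985115]
162 306 316 [521.02129426  14.98757902]
174 294 328 [511.98868047  15.04630822]
186 294 328 [502.79801767  15.10606505]
198 295 329 [493.44558408  14.38962727]
210 295 329 [483.92603432  14.44460135]
222 296 329 [474.23556857  14.10495018]
234 296 329 [464.36919927  14.1583404 ]
246 297 329 [454.32234327  13.80985208]
258 297 330 [444.0898497   13.45492468]
270 298 330 [433.66652549  13.09337808]
```

```bash
python3 -m pendant '[[[3,-7,20],[0,0,-0.02],0.3],[[0,0,35],[0,0,0],0.3],[[0,0,35],[0,0,0],0.3],[[0,0,30],[0,0,0],0.3],[[0,0,17],[0,0,0],0.3],[[0,0,7],[0,0,0],0.3],[[0,0,0],[0,0,0],-0.2],[[0,0,0],[0,0,0],-0.6]]'
python3 -m pendant '[[[0,0,0],[0,0,0],-1],[[0,0,0],[0,0,0],-1],[[0,0,0],[0,0,0],-1],[[0,0,0],[0,0,0],-1]]'
```

```text
time: 8.03
eef_pos: [0.4743, 0.0222, 0.032]
ee_rot: [-0.0, 1.0, 0.015, 0.0]
contact_force: [0.4, 0.8, 0.7]
gripper_width: 0.574
gripper_force: 0.0
time: 8.37
eef_pos: [0.4749, 0.0213, 0.0325]
ee_rot: [0.0, 1.0, 0.015, 0.001]
contact_force: [-0.6, -0.4, 5.4]
gripper_width: 0.318
gripper_force: 30.0
```

```bash
python3 -m pendant '[[[0,0,-15],[0,0,0],-1],[[0,0,-20],[0,0,0.03],-1],[[0,0,-20],[0,0,0.037],-1],[[10,20,-5],[0,0,0],-1],[[15,35,0],[0,0,0],-1],[[15,35,0],[0,0,0],-1],[[15,35,0],[0,0,0],-1],[[15,35,0],[0,0,0],-1]]'
python3 -m pendant '[[[10,35,0],[0,0,0],-1],[[5,25,0],[0,0,0],-1],[[0,10,0],[0,0,0],-1],[[0,0,0],[0,0,0],-1],[[0,0,0],[0,0,0],-1]]'; python3 snap.py w_t1
python3 - <<'E'
from h import *; import pickle
im=cv2.imread('pics/w_t1.png'); C=pickle.load(open('pics/w_t1.pkl','rb')); s=arm.get_state()
h=proj(C,[.656,-.220,.036]);print('hole expected px',h, 'tip z', s['eef_pos'][2]-.0305)
x,y=h.astype(int); x0,y0=max(x-80,0),max(y-90,0);print(x0,y0)
save('t1c.png',cv2.resize(im[y0:y0+180,x0:x0+160,::-1],None,fx=3,fy=3))
E
```

```text
time: 9.03
eef_pos: [0.5385, -0.1429, 0.092]
ee_rot: [0.0, 1.0, -0.019, 0.0]
contact_force: [1.7, 0.3, -1.3]
gripper_width: 0.318
gripper_force: 30.0
time: 9.45
eef_pos: [0.5502, -0.2109, 0.0914]
ee_rot: [-0.0, 1.0, -0.019, -0.0]
contact_force: [-0.1, 0.3, -1.1]
gripper_width: 0.32
gripper_force: 30.0
hole expected px [332.1683862   65.18501825] tip z 0.061053881054278475
252 0
```

View pics/t1c.png

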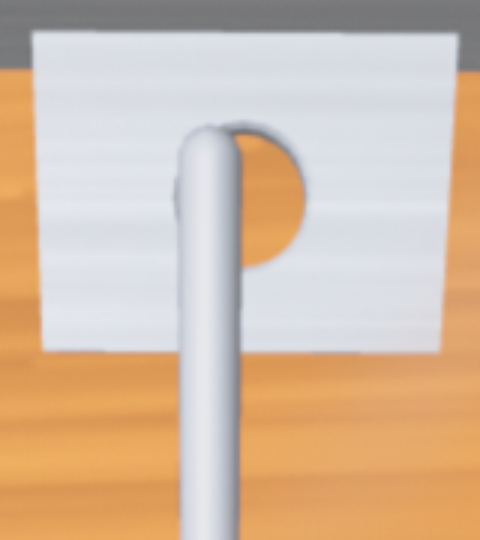

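The hole's centre is at px (332,65) and the rod's bend end at (322,42); the tip must shift right (-y) a little.

```bash
python3 - <<'E'
from h import *; import pickle
C=pickle.load(open('pics/w_t1.pkl','rb'))
h=onz(C,(332.4,65.3),.036);b=onz(C,(322,42.3),.094);print(h,b); y=-.037
d=h[:2]-(b[:2]-[.004,0]); print('tool dx,dy mm',1000*(d[0]*np.cos(y)+d[1]*np.sin(y)),1000*(d[0]*np.sin(y)-d[1]*np.cos(y)))
E
```

```text
[ 0.6559412  -0.22011702  0.036     ] [ 0.65500604 -0.21469713  0.094     ]
tool dx,dy mm 5.132271325134952 5.233620687198774
```

```bash
python3 -m pendant '[[[5,5,0],[0,0,0],-1],[[0,0,10],[0,0,0],-1],[[0,0,10],[0,0,0],-1],[[0,0,8],[0,0,0],-1],[[0,0,7],[0,0,0],-1],[[0,0,7],[0,0,0],-1],[[0,0,0],[0,0,0],-1]]'
```

```text
time: 10.08
eef_pos: [0.5542, -0.2162, 0.0475]
ee_rot: [-0.001, 1.0, -0.018, -0.001]
contact_force: [-0.4, -0.2, -1.4]
gripper_width: 0.319
gripper_force: 30.0
```

```bash
python3 -m pendant '[[[-3,0,0],[0,0,0],-1],[[-4,0,0],[0,0,0],-1],[[-6,0,0],[0,0,0],-1],[[-7,0,0],[0,0,0],-1],[[-7,0,0],[0,0,0],-1],[[-7,0,0],[0,0,0],-1],[[-7,0,0],[0,0,0],-1],[[-7,0,0],[0,0,0],-1]]'
python3 -m pendant '[[[-7,0,0],[0,0,0],-1],[[-7,0,0],[0,0,0],-1],[[-7,0,0],[0,0,0],-1],[[-7,0,0],[0,0,0],-1],[[-7,0,0],[0,0,0],-1],[[-7,0,0],[0,0,0],-1],[[-7,0,0],[0,0,0],-1],[[-7,0,0],[0,0,0],-1]]'
```

```text
time: 10.75
eef_pos: [0.5068, -0.215, 0.0499]
ee_rot: [0.0, 1.0, -0.019, 0.0]
contact_force: [2.3, 0.1, -0.0]
gripper_width: 0.323
gripper_force: 30.0
time: 11.42
eef_pos: [0.4507, -0.2128, 0.0495]
ee_rot: [-0.0, 1.0, -0.019, -0.0]
contact_force: [3.2, 1.1, 0.3]
gripper_width: 0.318
gripper_force: 30.0
```

```bash
python3 -m pendant '[[[-7,0,0],[0,0,0],-1],[[-7,0,0],[0,0,0],-1],[[-6,0,0],[0,0,0],-1],[[-5,0,0],[0,0,0],-1],[[-4,0,0],[0,0,0],-1],[[-3,0,0],[0,0,0],-1],[[-2,0,0],[0,0,0],-1]]'|grep -E 'eef|contact'; python3 -m pendant '[[[-2,0,0],[0,0,0],-1],[[-2,0,0],[0,0,0],-1]]'|grep -E 'eef|contact'
```

```text
eef_pos: [0.4209, -0.2119, 0.0506]
contact_force: [20.1, 0.3, -7.7]
eef_pos: [0.4201, -0.2119, 0.0517]
contact_force: [27.2, -0.3, -8.6]
```

At the stop. Next I relax forward, lift the hook out and check.

```bash
python3 -m pendant '[[[7,0,0],[0,0,0],-1],[[6,0,0],[0,0,0],-1],[[0,0,0],[0,0,0],-1]]'|grep -E 'eef|contact'; python3 -m pendant '[[[0,0,-7],[0,0,0],-1],[[0,0,-12],[0,0,0],-1],[[0,0,-15],[0,0,0],-1],[[0,0,-16],[0,0,0],-1],[[0,0,0],[0,0,0],-1]]'; python3 snap.py w_t2
python3 - <<'E'
from h import *
save('t2c.png',np.hstack([cv2.resize(cv2.imread('pics/w_t2.png')[:,:,::-1],(400,300)),cv2.resize(capture('side')[160:280,220:380],(400,300))]))
E
```

```text
eef_pos: [0.4265, -0.2119, 0.0493]
contact_force: [-0.3, 0.1, -0.6]
time: 12.83
eef_pos: [0.4272, -0.2126, 0.1023]
ee_rot: [0.001, 1.0, -0.019, 0.001]
contact_force: [1.1, -0.3, -0.7]
gripper_width: 0.317
gripper_force: 30.0
```

View pics/t2c.png

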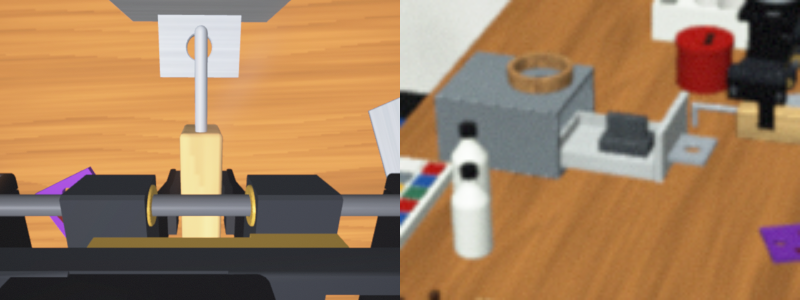

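The tray is fully out with the weight standing in it, and the hook is clear of the hole. I put the hook back near where it started.

```bash
python3 -m pendant '[[[6,-20,0],[0,0,0],-1],[[6,-31,0],[0,0,0],-1],[[6,-31,0],[0,0,0],-1],[[6,-31,0],[0,0,0],-1],[[6,-31,0],[0,0,0],-1],[[6,-31,0],[0,0,0],-1],[[4,-28,0],[0,0,0],-1],[[0,-16,10],[0,0,0],-1]]'|grep eef; python3 -m pendant '[[[0,0,20],[0,0,0],-1],[[0,0,20],[0,0,0],-1],[[0,0,10],[0,0,0],-1],[[0,0,5],[0,0,0],-1],[[0,0,0],[0,0,0],-1]]'
```

```text
eef_pos: [0.4754, 0.0089, 0.0901]
time: 14.02
eef_pos: [0.4734, 0.0052, 0.0335]
ee_rot: [-0.0, 1.0, -0.019, -0.001]
contact_force: [-0.4, 0.0, -0.5]
gripper_width: 0.319
gripper_force: 30.0
```

```bash
python3 -m pendant '[[[0,0,1],[0,0,0],-1],[[0,0,0],[0,0,0],0.1],[[0,0,0],[0,0,0],0.1],[[0,0,0],[0,0,0],0.1],[[0,0,0],[0,0,0],0.1],[[0,0,-15],[0,0,0],0.1],[[0,0,-38],[0,0,0],0.1],[[0,0,-38],[0,0,0],0.1]]'
python3 -m pendant '[[[0,0,-40],[0,0,0],0.1],[[0,0,-40],[0,0,0],0.1],[[8,30,-30],[0,0,0],0.1],[[8,35,0],[0,0,0],0.1],[[8,35,0],[0,0,0],0.1],[[8,35,0],[0,0,0],0.1],[[8,35,0],[0,0,0],0.1],[[8,35,0],[0,0,0],0.1]]'
python3 -m pendant '[[[4,18,0],[0,0,0],0.1],[[0,0,0],[0,0,0],0.1]]'|grep eef; python3 snap.py w_w1
python3 - <<'E'
from h import *; save('w1c.png',cv2.resize(np.hstack([cv2.imread('pics/w_w1.png')[:,:,::-1],capture('side')]),(800,300)))
E
```

```text
time: 14.68
eef_pos: [0.4732, 0.0056, 0.1248]
ee_rot: [-0.0, 1.0, -0.018, -0.002]
contact_force: [0.9, -0.6, 1.3]
gripper_width: 0.549
gripper_force: 0.0
time: 15.35
eef_pos: [0.5147, -0.202, 0.2339]
ee_rot: [0.0, 1.0, -0.019, 0.0]
contact_force: [1.3, 0.1, 0.9]
gripper_width: 0.551
gripper_force: 0.0
eef_pos: [0.5173, -0.2238, 0.233]
```

View pics/w1c.png

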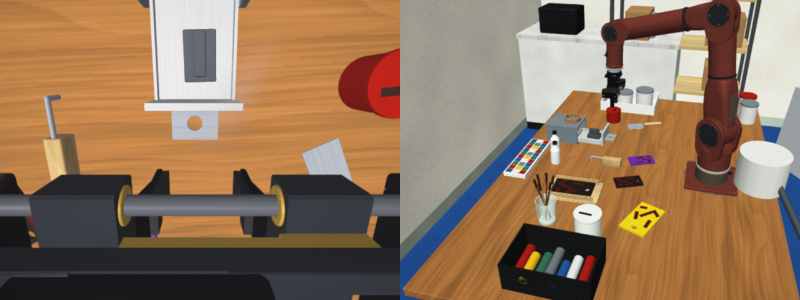

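The hook stands on the table. The weight is in the drawn-out tray, base centred at about (200,55) in the montage.

```bash
python3 - <<'E'
from h import *; import pickle
im=cv2.imread('pics/w_w1.png'); C=pickle.load(open('pics/w_w1.pkl','rb')); g=im.max(2)
m=(g<110).astype(np.uint8); m[160:]=0; n,l,st,ce=cv2.connectedComponentsWithStats(m)
k=l[60,300] or l[85,305]; print(st[k],ce[k]); r=cv2.minAreaRect(np.argwhere(l==k)[:,::-1].astype(np.float32)); bx=cv2.boxPoints(r)
print([np.round(onz(C,q,.037)[:2]*1000,1).tolist() for q in bx])
x,y,w,h=st[k][:4]
for v in (50,60,75,90,105,120): print(v,g[v,286:350:2].tolist())
print('col320',g[40:140:3,320].tolist()); print([np.round(onz(C,q,.067)*1000,1)[:2].tolist() for q in((193*1.6,30*1.6),(206*1.6,30*1.6),(193*1.6,76*1.6),(207*1.6,76*1.6))])
E
```

```text
[     0      0    640    480 305501] [319.20226775 240.31932465]
[[705.6, 33.1], [682.8, -493.4], [173.9, -587.5], [208.8, 172.1]]
50 [234, 233, 232, 159, 113, 116, 113, 114, 112, 111, 111, 105, 109, 110, 111, 111, 111, 113, 111, 112, 111, 90, 113, 113, 115, 114, 114, 115, 115, 101, 223, 230]
60 [235, 234, 233, 183, 113, 117, 112, 115, 112, 112, 114, 108, 108, 112, 112, 113, 113, 114, 113, 114, 112, 87, 109, 114, 114, 114, 115, 115, 115, 102, 224, 231]
75 [236, 235, 232, 229, 114, 117, 115, 113, 114, 112, 113, 109, 103, 111, 113, 112, 113, 114, 113, 112, 114, 89, 109, 115, 116, 115, 114, 113, 114, 96, 226, 232]
90 [237, 236, 234, 231, 133, 116, 117, 113, 115, 111, 113, 110, 106, 113, 113, 113, 113, 112, 112, 112, 112, 91, 105, 115, 114, 115, 115, 113, 114, 98, 227, 234]
105 [237, 237, 235, 236, 175, 115, 116, 113, 115, 112, 112, 113, 101, 111, 113, 112, 113, 112, 111, 111, 111, 93, 105, 115, 115, 114, 113, 113, 112, 98, 226, 235]
120 [236, 238, 235, 234, 209, 113, 115, 113, 114, 114, 111, 110, 101, 106, 108, 105, 106, 105, 105, 104, 104, 93, 105, 113, 112, 112, 112, 112, 112, 100, 224, 235]
col320 [230, 230, 172, 107, 112, 113, 114, 112, 113, 114, 113, 113, 113, 113, 113, 113, 113, 114, 113, 113, 113, 113, 114, 112, 112, 111, 111, 94, 110, 114, 123, 236, 236, 235]
[[652.8, -219.7], [652.1, -235.8], [598.1, -216.8], [597.3, -235.1]]
```

Rib centre is about (625,-227) with yaw about -0.035, which the tool already has.

```bash
python3 -m pendant '[[[27,0,0],[0,0,0],0.1],[[27,0,0],[0,0,0],0.1],[[27,-1,10],[0,0,0],0.1],[[27,0,30],[0,0,0],0.1],[[0,0,35],[0,0,0],0.1],[[0,0,35],[0,0,0],0.1],[[0,0,30],[0,0,0],0.1],[[0,0,20],[0,0,0],0.1]]'|grep -E 'eef|contact'; python3 -m pendant '[[[0,0,14],[0,0,0],0.1],[[0,0,6],[0,0,0],0.1],[[0,0,0],[0,0,0],-0.3],[[0,0,0],[0,0,0],-0.7],[[0,0,0],[0,0,0],-1],[[0,0,0],[0,0,0],-1],[[0,0,0],[0,0,0],-1],[[0,0,0],[0,0,0],-1]]'
```

```text
eef_pos: [0.6247, -0.2187, 0.0703]
contact_force: [-0.7, -1.2, -0.7]
time: 16.95
eef_pos: [0.6265, -0.223, 0.0548]
ee_rot: [0.001, 1.0, -0.019, 0.001]
contact_force: [-0.4, -3.6, 2.3]
gripper_width: 0.178
gripper_force: 11.9
```

```bash
python3 -m pendant '[[[0,0,0],[0,0,0],-1],[[0,0,-8],[0,0,0],-1],[[0,0,-20],[0,0,0],-1],[[0,0,-30],[0,0,0],-1],[[0,0,-35],[0,0,0],-1],[[0,0,-35],[0,0,0],-1],[[0,0,-20],[0,0,0],-1],[[0,0,0],[0,0,0],-1]]'; python3 - <<'E'
from h import *
S=cam('scene');D=cam('side')
print('pot base',onz(S,(459,240),0),onz(D,(236,355),0),'brush tips',onz(S,(464,185),.2),onz(S,(478,190),.2),'can',onz(S,(438,204),0))
E
```

```text
time: 17.62
eef_pos: [0.6279, -0.2207, 0.2069]
ee_rot: [0.001, 1.0, -0.018, 0.003]
contact_force: [1.1, -0.7, -4.4]
gripper_width: 0.183
gripper_force: 30.0
pot base [0.63870107 0.46090834 0.        ] [0.62420431 0.47725714 0.        ] brush tips [0.59624103 0.47112826 0.2       ] [0.63618697 0.49353721 0.2       ] can [0.46002483 0.5090907  0.        ]
```

```bash
python3 -m pendant '[[[0,0,0],[0,0,-0.03],-1],[[0,-10,0],[0,0,-0.036],-1],[[-2,-25,0],[0,0,0],-1],[[-2,-34,0],[0,0,0],-1],[[-2,-34,0],[0,0,0],-1],[[-2,-34,0],[0,0,0],-1],[[-2,-34,0],[0,0,0],-1],[[-2,-34,0],[0,0,0],-1]]'|grep eef; python3 -m pendant '[[[-2,-34,0],[0,0,0],-1],[[-2,-34,0],[0,0,0],-1],[[-2,-34,0],[0,0,0],-1],[[-2,-34,0],[0,0,0],-1],[[-2,-34,0],[0,0,0],-1],[[-1,-34,0],[0,0,0],-1],[[0,-20,0],[0,0,0],-1],[[0,-10,0],[0,0,0],-1]]'|grep eef;  python3 -m pendant '[[[0,0,0],[0,0,0],-1],[[0,0,0],[0,0,0],-1]]'
```

```text
eef_pos: [0.6066, -0.014, 0.1996]
eef_pos: [0.5876, 0.2222, 0.1998]
time: 19.12
eef_pos: [0.5897, 0.2169, 0.2001]
ee_rot: [0.0, 1.0, 0.015, -0.001]
contact_force: [0.3, -1.2, -6.1]
gripper_width: 0.181
gripper_force: 30.0
```

```bash
python3 -m pendant '[[[2,-20,0],[0,0,0],-1],[[2,-18,20],[0,0,0],-1],[[0,0,30],[0,0,0],-1],[[0,0,30],[0,0,0],-1],[[0,0,25],[0,0,0],-1],[[0,0,15],[0,0,0],-1],[[0,0,8],[0,0,0],-1],[[0,0,4],[0,0,0],-1]]';python3 -m pendant '[[[0,0,4],[0,0,0],-1],[[0,0,0],[0,0,0],-1]]'
```

```text
time: 19.78
eef_pos: [0.5932, 0.2527, 0.0678]
ee_rot: [0.001, 1.0, 0.013, -0.001]
contact_force: [-0.2, -0.2, -5.7]
gripper_width: 0.18
gripper_force: 30.0
time: 19.95
eef_pos: [0.594, 0.2544, 0.0657]
ee_rot: [-0.0, 1.0, 0.014, 0.0]
contact_force: [-0.3, -0.2, -4.3]
gripper_width: 0.178
gripper_force: 30.0
```

```bash
python3 -m pendant '[[[0,0,2],[0,0,0],-1],[[0,0,2],[0,0,0],-1],[[0,0,0],[0,0,0],-1]]'|grep -E 'eef|contact';python3 -m pendant '[[[0,0,1],[0,0,0],-1],[[0,0,1],[0,0,0],-1],[[0,0,0],[0,0,0],-1]]'|grep -E 'eef|contact'
```

```text
eef_pos: [0.5938, 0.255, 0.0619]
contact_force: [-0.3, -0.5, -5.7]
eef_pos: [0.5935, 0.255, 0.0594]
contact_force: [-0.1, 0.7, -4.6]
```

```bash
python3 -m pendant '[[[0,0,1],[0,0,0],-1],[[0,0,0],[0,0,0],-1]]'|grep -E 'eef|contact';python3 -m pendant '[[[0,0,1],[0,0,0],-1],[[0,0,0],[0,0,0],-1]]'|grep -E 'eef|contact'
```

```text
eef_pos: [0.5937, 0.255, 0.0589]
contact_force: [-1.3, -1.3, -2.3]
eef_pos: [0.5937, 0.2551, 0.0589]
contact_force: [-5.3, -3.3, 7.1]
```

Contact. I release, rise and back off for a look.

```bash
python3 -m pendant '[[[0,0,0],[0,0,0],-0.4],[[0,0,0],[0,0,0],-0.2],[[0,0,0],[0,0,0],-0.2],[[0,0,0],[0,0,0],-0.2],[[0,0,0],[0,0,0],-0.2],[[0,0,-15],[0,0,0],-0.2],[[0,0,-30],[0,0,0],-0.2],[[0,0,-35],[0,0,0],-0.2]]'; python3 -m pendant '[[[-20,0,-40],[0,0,0],-0.2],[[-35,0,-35],[0,0,0],-0.2],[[-35,0,-20],[0,0,0],-0.2],[[-30,0,0],[0,0,0],-0.2],[[0,0,0],[0,0,0],-0.2]]'|grep eef; python3 snap.py w_f; python3 - <<'E'
from h import *; import pickle
C=pickle.load(open('pics/w_f.pkl','rb')); print([proj(C,[x/1000,y/1000,.021]).round().tolist() for x,y in ((591.5,255),(501.4,252))])
save('fin.png',cv2.resize(np.hstack([cv2.imread('pics/w_f.png')[:300,:,::-1][:,120:520],capture('side')[170:395,200:500].repeat(1,0) if 0 else cv2.resize(capture('side')[170:350,200:440],(400,300))]),(800,300)))
E
```

```text
time: 21.45
eef_pos: [0.5924, 0.2544, 0.1376]
ee_rot: [0.0, 1.0, 0.015, -0.002]
contact_force: [0.9, 0.4, 0.8]
gripper_width: 0.402
gripper_force: 0.0
eef_pos: [0.476, 0.2538, 0.2273]
[[325.0, 83.0], [324.0, 183.0]]
```

View pics/fin.png

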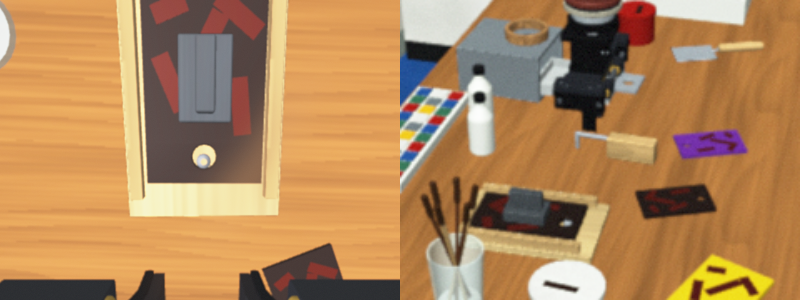

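The wrist view shows the weight upright at (205,78) in the middle of the panel, with the pin still in the hole at (204,158). The side view shows the tray out and the hook standing free. I hand in.

```bash
python3 -c "
from rig import arm; print(arm.close_job())"
```

```text
the job is handed in; nothing more can be done
None
```

I handed the job in at about 22 s of robot time; in the last pictures the panel lies flat on its pin, the tray is out to its stop, the hook stands free on the table and the weight stands upright on the middle of the panel (no verdict was returned).

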